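# Open the blade chest's combination padlock and hold it up

## Task

The studio's blade chest is locked with the combination padlock that lies, dial up, on the hasp on its lid. Turn the dial click by click until its pointer sits in the click straight at the index rib beside the shackle, then, with the lock still on the hasp, pull the shackle out by its lug as far as it goes. Lift the open lock off the hasp hook and finish while still holding it in the gripper, steady and level with the dial up, at least 12 cm above the lid, shackle still out; leave the tape roll and the wooden wedge on the lid where they lie.

Things in the scene. Friction and masses are not known exactly. Their poses are not given: they have to be found in the camera images.
- chest: Plywood blade chest, fixed to the table, 244 (x) x 344 (y) x 80 mm high; origin: centre of its underside, on the table. The hasp is on its lid.
- seat (a point): Where the lock's origin belongs: on the dark steel hasp plate (3 mm thick, 100 x 76 mm), 83 mm above the table; the chest's axes. Two rails beside the lock and a stop behind it (+x), each 7 mm above the plate and 1.5 to 2 mm clear of the lock, keep it from turning. The closed lock is caught by the hook; open, it lifts straight up.
- hook (a point): Tip of the hasp's fixed steel hook, top side. Its stem (8 x 14 mm) stands between the lock and the shackle's bow, 34 to 42 mm on the seat's -x side; its nose, 14 mm wide, 6 mm thick, top 28 mm above the plate, runs from there to 57 mm, above the bow (whose top is 18 mm above the plate): the lock cannot lift off while the shackle is in. With the shackle out the bow is clear of it.
- lock: Steel combination padlock lying flat, loose, 0.25 to 0.5 kg in all. Body 64 (x) x 60 (y) x 28 mm high; origin: centre of its underside; z up, -x towards the shackle. A black dial is centred on top; a small white index rib (7 x 4 x 1.5 mm) sits on the top face's -x edge. It can be held by its two sides, 60 mm apart along y, or by the dial's bar.
- dial (a joint): Angle of the dial, rad, counter-clockwise from above, -2.9 to 2.9; 0: pointer at the index rib (the lock's -x). Starts two to four clicks off, at 1.05, 1.57 or 2.09: turn it clockwise. It clicks into a notch every 30 degrees (0.5236 rad) and springs to the nearest one when let go (about 0.1 Nm). Only in the notch at 0 (within about 0.1) can the shackle come out.
- dial_grip (a point): Point on the dial's axis, 50 mm above the lock's underside; x along the grip bar, its -x end being the pointer. The dial: black disc 46 mm across, its top 36 mm above the lock's underside, and on it an upright bar 12 mm wide, about 38 mm long, 22 mm high (top 58 mm above the lock's underside), tapered at the pointer end, with a white line on top there.
- shackle (a joint): How far the shackle is out of the lock, m: 0 shut, 0.022 fully out, at its stop. It slides along the lock's -x, stays where it is left, drags with about 2 N, and is blocked unless the dial is in its 0 notch. Pulling first shifts the lock up to 2 mm, against the hook's stem.
- lug (a point): Centre of the shackle's pull lug, an upright steel block 26 (x) x 10 (y) x 26 mm high on the outside of the bow, 71 mm from the lock's origin along its -x when shut, 19 mm above its underside; pinch it across its 10 mm. The shackle is a U of 8 mm steel bar, legs 40 mm apart, 14 mm above the lock's underside. The axes are the lock's.
- tape: Roll of tape, 52 mm across, 22 mm high, lying on the lid beside the lock; origin: centre of its underside. A bystander.
- wedge: Small wooden wedge, 45 x 22 x 12 mm, lying on the lid on the other side; origin: centre of its underside. A bystander.
Not all that is in view belongs to the job. What is shaped like the lock but purple or red is not meant.

How it is judged:
On the way, in this order (a step that is already met when the one before it is completed fails the run):
1. the dial is in its opening click, pointer at the index rib, with the shackle still in (value of joint dial between -0.12 and 0.12 rad and value of joint shackle below 0.006 m), for 0.2 s.
2. the shackle is pulled out to its stop while the lock is still on the hasp (value of joint shackle above 0.018 m and distance between lock and seat below 0.015 m), for 0.1 s.
At the end, for the whole second after the job is handed in: The lock is held between the fingers (over 1 N), at rest (under 30 mm/s), touching the chest nowhere, its underside more than 100 mm above the hasp plate, dial up within 20 degrees of level, the shackle at least 15 of its 22 mm out (z of lock in the frame of seat above 0.1 m and value of joint shackle above 0.015 m and angle between lock's own z axis and vertical below 0.35 rad and contact force between lock and the fingers above 1 N and contact force between lock and chest below 0.05 N and linear speed of lock below 0.03 m/s); the arm keeps its last pose, push and grip.
It fails at once if the tape roll or the wedge is moved by more than 30 mm (distance of any of tape, wedge from where it was at the start of the episode above 0.03 m).
It also fails if it takes over 67 s, if anything falls off the work surface, if the arm or the gripper's body presses on something with over 40 N, if the wrist force passes 120 N, or if a joint passes its speed limit or range.

## Robot

A 6-joint arm with a two-finger parallel gripper is mounted at the origin on the work surface. World frame = base frame: x ahead of the robot, y to its left, z up, the work surface at z = 0. Lengths are in m, angles in rad, forces in N, time in s.
With the tool pointing down it reaches from about 0.3 to 0.875 m from the base axis. Payload 6.4 kg.
Tool frame: the origin (TCP) lies at the very end of the fingers, on their centre line; the grasp point (between the pads) lies 19 mm behind it (ctrl.tcp_to_grasp is the distance from the TCP to the grasp point, in m); z points along the fingers, y is the direction in which the jaws open and shut (so a half turn about z gives the same grasp; the last joint's range is limited). The gripper opens to 85 mm and grips with 20 to 120 N. Pads are 22 mm wide; open, the fingers measure 114 mm over their backs; the gripper's body (76 mm by 85 mm) begins 54 mm behind the grasp point. The pads swing forward as they close: fully open they stand 13 mm farther back than shut.
Start: joints at [1.073, 0.181, 1.607, -0, 1.354, -0.206], TCP at [0.165, 0.551, 0.231] pointing down, gripper open.
Joint ranges: [-2.99, 2.99], [-0.89, 2.07], [0.3, 2.58], [-1.14, 4.28], [0, 2.63], [-3.12, 3.12]. Speed limits (rad/s): [2.57, 2.57, 3.01, 3.14, 3.14, 3.14].

## Interface

Orientations are given as a unit quaternion [w, x, y, z].
In Python, from bench import ctrl gives the robot as it stands. The module is installed in compiled form; this text tells all that it offers.
- The arm moves only by the tool drive_tool, never from a script. Its argument "deltas" is a list of rows, each an object with "slide": the shift along the tool's x, y, z as a fraction of full scale, a list of three; "delta_rot": the turn, a rotation vector about the tool's x, y, z as a fraction of full scale, a list of three; "hand": the opening, from 0 (shut) to 1 (fully open). In form: [{"slide": [tx, ty, tz], "delta_rot": [wx, wy, wz], "hand": hand}, ...]. A call has exactly 5 rows; each row shifts and turns the commanded pose from where the row before left it, along the tool's axes as they then stand; what a row does not reach is not made up. Full scale, the value 1, is 50 mm for a shift and 180 degrees for a turn. A row lasts 1/8 s, in which the tool goes at most 62.5 mm and 10.7 degrees, less where a joint would pass 70% of its speed; a pose out of reach is approached as far as the arm can. A call with a number of a shift or a turn outside -1 to 1 is refused whole. A call with a gripper value outside its range is refused whole. The fingers move at their own pace and stop on an object; the grip force is fixed at half the most. Time passes only in rows, so rows that do not move let the fingers close, or fill a call up. It gives the time, the measured TCP pose, the force and the opening at its end, in the units of the state.
- ctrl.get_obs(): the state, without advancing time (a new reading comes with each control period).
- ctrl.camera(name): name is "scene" or "top"; returns a dict with "frame" (384x512x3 uint8, red, green, blue), "mtx" (3x3 intrinsics, pixels), "dist" ([k1, k2, p1, p2, k3] as OpenCV has them; the pictures are not rectified), "R" (3x3) and "t" (3): a world point X has camera coordinates R X + t. Camera axes: x right, y down, z forward; pixel columns grow to the right and rows downward; lengths in m; the calibration is good to about 2 mm. A picture is of the moment at which its call begins. There is no depth.
- ctrl.hand_in(): hands the job in, once; it reports no verdict.
The state is a dict: "time_s": time; "q": joint angles; "dq": joint speeds; "joint_efforts": joint torques, N m; "eef_pos": TCP position; "eef_rot": TCP orientation; "wrist_force": force on the tool from outside, world axes, zero at the start; "torque": the same for the moment, N m; "opening": opening from 0.0 (shut) to 1.0 (fully open).
Only numpy, scipy, OpenCV 4.12 (cv2) and the standard library are available. Lean on these libraries where they do the work, as an engineer would, in place of code of your own. Each camera call takes 0.05 s, during which the arm holds its last target.

## Working session

There is one attempt and no reset: what is moved stays moved. The work goes in short steps, Python scripts to look and compute and a tool call to move; the robot and the scene stay as the last step left them, time stands still between calls to the robot, and variables do not carry over. Pictures are saved under pics/ and viewed, and the job is handed in when it is done.

Besides the shell and the picture viewer there is one more tool, called after "Emit:" as name(argument=value, ...) on one line, values as JSON. drive_tool: Moves the arm, as the interface text tells. Its arguments: {"type":"object","properties":{"deltas":{"type":"array","items":{"type":"object","properties":{"slide":{"type":"array","items":{"type":"number"}},"delta_rot":{"type":"array","items":{"type":"number"}},"hand":{"type":"number"}}}}},"required":["deltas"]}

```bash
mkdir -p pics; cat > h.py <<'E'
import numpy as np, cv2
from bench import ctrl
def snap(tag):
    d={}
    for n in ("scene","top"):
        c=ctrl.camera(n); d[n]=c
        cv2.imwrite(f"pics/{tag}_{n}.png",c["frame"][:,:,::-1])
    np.save(f"pics/{tag}.npy",d,allow_pickle=True)
    return d
def load(tag): return np.load(f"pics/{tag}.npy",allow_pickle=True).item()
def onplane(c,uv,z):
    p=cv2.undistortPoints(np.array(uv,float).reshape(-1,1,2),c["mtx"],np.array(c["dist"])).reshape(-1,2)
    R=np.array(c["R"]);t=np.array(c["t"]);C=-R.T@t
    d=np.c_[p,np.ones(len(p))]@R
    return C+d*((z-C[2])/d[:,2])[:,None]
def proj(c,X):
    R=np.array(c["R"]);t=np.array(c["t"])
    return cv2.projectPoints(np.array(X,float).reshape(-1,3),cv2.Rodrigues(R)[0],t,c["mtx"],np.array(c["dist"]))[0].reshape(-1,2)
def obs():
    o=ctrl.get_obs()
    for k in("time_s","q","eef_pos","eef_rot","wrist_force","torque","opening"):print(k,np.round(o[k],4))
E
python3 - <<'E'
from h import *
d=snap("a");obs()
for n in d: print(n,-np.array(d[n]["R"]).T@np.array(d[n]["t"]),d[n]["mtx"][0])
for n in d: cv2.imwrite(f"pics/a_{n}x.png",cv2.resize(d[n]["frame"][:,:,::-1],(800,600),interpolation=cv2.INTER_CUBIC))
E
```

```text
time_s 0.1
q [ 1.0727  0.1815  1.6079  0.      1.3538 -0.2063]
eef_pos [0.1652 0.5503 0.2305]
eef_rot [-3.000e-04  1.454e-01  9.894e-01 -7.000e-04]
wrist_force [ 0.1154 -1.1672  0.0861]
torque [-0.0069 -0.0388 -0.0234]
opening 1.0017
scene [ 0.84825982 -0.26577496  0.65630643] [379.76949579   0.         254.98816776]
top [0.34276919 0.05057025 1.02344303] [449.13164242   0.         255.57317211]
```

View pics/a_scenex.png

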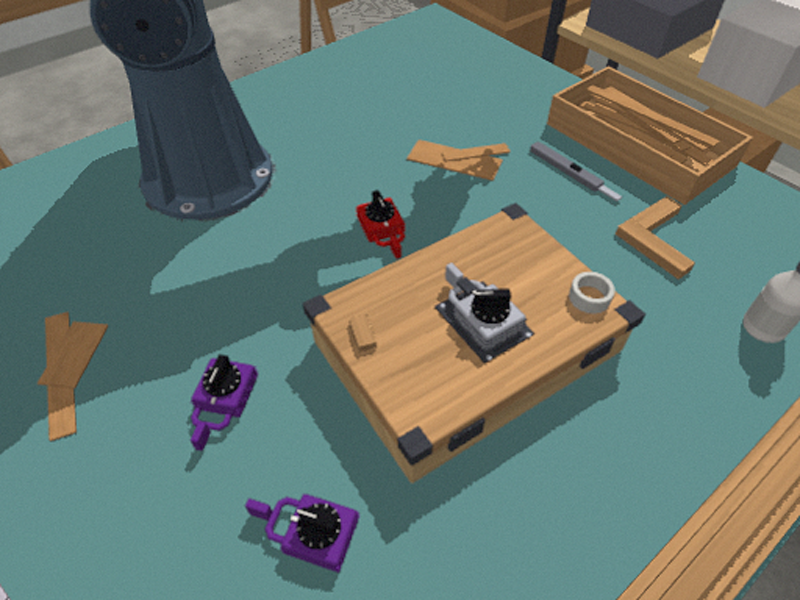

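View pics/a_topx.png

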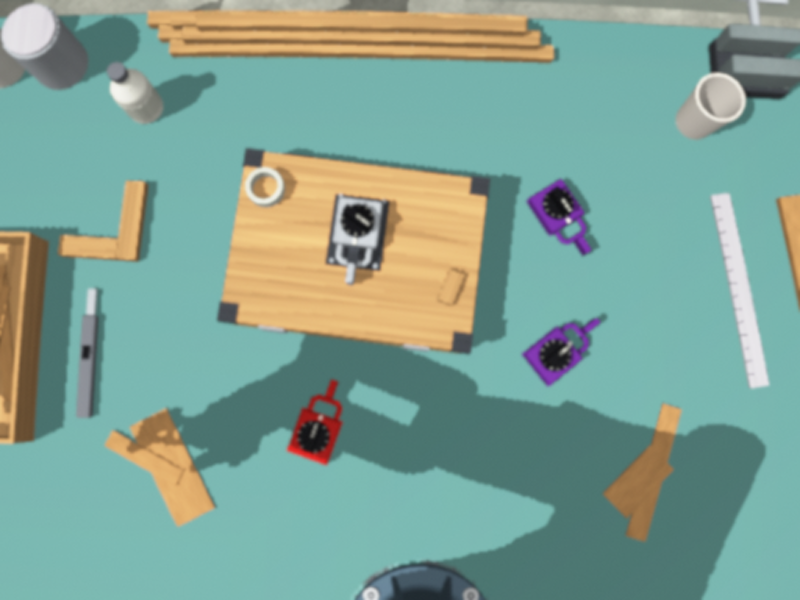

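The top view shows four lock shapes (800x600 px): the steel one on the chest (357,220), purple ones at (560,207) and (558,352), and a red one at (317,435). The steel one fits, being grey, on the hasp and with the shackle towards the robot. I'll confirm it in a crop.

```bash
python3 - <<'E'
from h import *
d=load("a")
f=d["top"]["frame"][:,:,::-1]; a=cv2.resize(f[110:195,195:265],None,fx=7,fy=7,interpolation=cv2.INTER_CUBIC)
cv2.imwrite("pics/c1.png",a)
f=d["scene"]["frame"][:,:,::-1]; a=cv2.resize(f[155:240,270:360],None,fx=7,fy=7,interpolation=cv2.INTER_CUBIC)
cv2.imwrite("pics/c2.png",a)
E
```

```text
(no output)
```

View pics/c1.png

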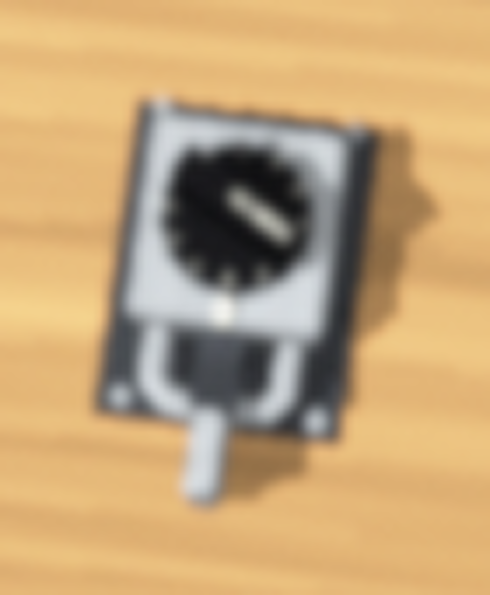

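View pics/c2.png

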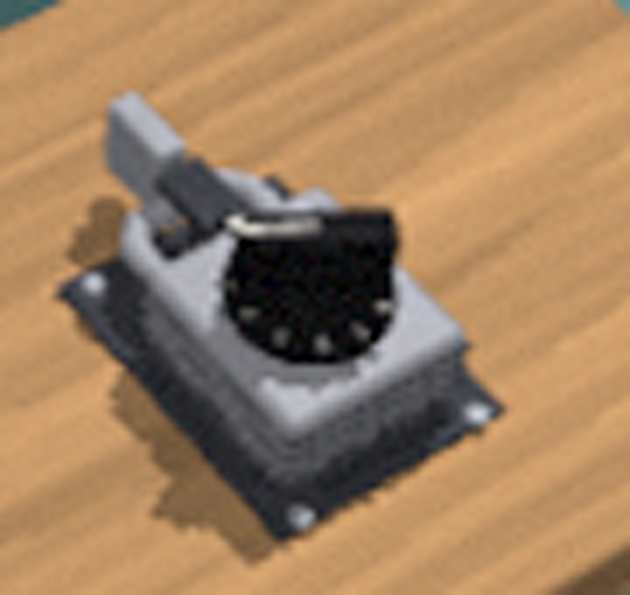

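The crop shows the steel lock, with the rib at crop (224,310) and the white pointer line from (235,195) to (290,237). That puts the dial counter-clockwise from the rib. Next I'll measure it.

```bash
python3 - <<'E'
from h import *
d=load("a");c=d["top"]
o=lambda p:[p[0]/7+195-.5+.07,p[1]/7+110-.5+.07]
def P(p,z):return onplane(c,[o(q) for q in p],z)
# masks
f=c["frame"][110:195,195:265].astype(int); g=cv2.resize(f.astype(np.uint8),None,fx=7,fy=7,interpolation=cv2.INTER_CUBIC)
hsv=cv2.cvtColor(g,cv2.COLOR_RGB2HSV)
# body: greyish bright
m=((hsv[...,1]<60)&(hsv[...,2]>140)).astype(np.uint8); m[318:]=0
m=cv2.morphologyEx(m,cv2.MORPH_CLOSE,np.ones((9,9)))
k=max(cv2.findContours(m,0,1)[0],key=cv2.contourArea); r=cv2.minAreaRect(cv2.convexHull(k)); print("body",r)
b=cv2.boxPoints(r); X=P(b,.111);print(np.round(X,4)); print("centre",X.mean(0),[np.linalg.norm(X[i]-X[i-1]) for i in range(4)])
# dial dark disc
m=(hsv[...,2]<70).astype(np.uint8)
m2=np.zeros_like(m);m2[130:300,160:318]=m[130:300,160:318]
k=max(cv2.findContours(m2,0,1)[0],key=cv2.contourArea);(q,rr)=cv2.minEnclosingCircle(k);print("dial",q,rr,P([q],.119))
# plate corners by eye & rivets
X=P([(148,98),(378,128),(338,440),(97,410)],.083);print("plate",np.round(X,4),X.mean(0),[np.linalg.norm(X[i]-X[i-1]) for i in range(4)])
for n,(p,z) in {"rib":((224,310),.1125),"lugtopfar":((200,495),.115),"lugnear":((210,415),.115),"line1":((235,195),.141),"line2":((290,237),.141)}.items():print(n,P([p],z)[0])
# chest corners from top at z=.08
s=512/800
X=onplane(c,np.array([(245,150),(489,178),(470,353),(218,320)])*s,.08);print("chest",np.round(X,4),X.mean(0),[np.linalg.norm(X[i]-X[i-1]) for i in range(4)])
e=X[0]-X[1];print(np.arctan2(*(X[0]-X[1])[1::-1])-np.pi/2,np.arctan2(*(X[3]-X[2])[1::-1])-np.pi/2,np.arctan2(*(X[0]-X[3])[1::-1]),np.arctan2(*(X[1]-X[2])[1::-1]))
print("tape",onplane(c,[np.array((265,186))*s],.102),"wedge",onplane(c,[np.array((452,286))*s],.092))
E
```

```text
body ((243.05117797851562, 218.62474060058594), (219.10060119628906, 219.1881866455078), 6.209826469421387)
[[0.5495 0.1277 0.111 ]
 [0.6166 0.1226 0.111 ]
 [0.6103 0.057  0.111 ]
 [0.5433 0.063  0.111 ]]
centre [0.57991479 0.092569   0.111     ] [np.float64(0.06503662696466006), np.float64(0.06729217633427907), np.float64(0.06580961929857045), np.float64(0.06721996039090754)]
dial (238.49542236328125, 211.5586395263672) 73.60931396484375 [[0.57973845 0.09358354 0.119     ]]
plate [[0.6249 0.1241 0.083 ]
 [0.6165 0.0528 0.083 ]
 [0.5182 0.0634 0.083 ]
 [0.5263 0.1369 0.083 ]] [0.57150014 0.09433699 0.083     ] [np.float64(0.09940741531839664), np.float64(0.07181173476005462), np.float64(0.09884232590874886), np.float64(0.07395595579457384)]
rib [0.55134681 0.09749358 0.1125    ]
lugtopfar [0.49523972 0.10310409 0.115     ]
lugnear [0.5191238  0.10074028 0.115     ]
line1 [0.57888235 0.09366126 0.141     ]
line2 [0.56667269 0.07752552 0.141     ]
chest [[ 0.6872  0.2562  0.08  ]
 [ 0.6519 -0.0877  0.08  ]
 [ 0.4064 -0.0605  0.08  ]
 [ 0.4457  0.2813  0.08  ]] [0.54778493 0.09733383 0.08      ] [np.float64(0.2427420656045542), np.float64(0.34575731866038556), np.float64(0.24703324555330644), np.float64(0.3441014719813309)]
-0.10218763744811121 -0.11463461392031049 -0.10372569852170774 -0.11050990751177989
tape [[0.62786655 0.22124434 0.102     ]] wedge [[ 0.49549319 -0.03475973  0.092     ]]
```

Two planes of measurement agree: lock origin ≈ (0.580, 0.0935), yaw ≈ −0.107, dial +59°, so two clicks off. The lug prediction (0.509, 0.101) matches the measured (0.507, 0.102). Moving over it now.

Emit:
drive_tool(deltas=[{"slide": [-0.9, -0.54, 0], "delta_rot": [0, 0, 0], "hand": 1}, {"slide": [-0.9, -0.54, 0], "delta_rot": [0, 0, 0], "hand": 1}, {"slide": [-0.9, -0.54, 0], "delta_rot": [0, 0, 0], "hand": 1}, {"slide": [-0.9, -0.54, 0], "delta_rot": [0, 0, 0], "hand": 1}, {"slide": [-0.9, -0.54, 0], "delta_rot": [0, 0, 0], "hand": 1}])

```text
time_s: 0.72
eef_pos: [0.3427, 0.3552, 0.231]
eef_rot: [-0.0, 0.145, 0.989, -0.0]
wrist_force: [0.2, 0.5, -0.3]
opening: 1.003
```

Emit:
drive_tool(deltas=[{"slide": [-0.9, -0.54, 0], "delta_rot": [0, 0, 0], "hand": 1}, {"slide": [-0.9, -0.54, 0], "delta_rot": [0, 0, 0], "hand": 1}, {"slide": [-0.9, -0.54, 0], "delta_rot": [0, 0, 0], "hand": 1}, {"slide": [-0.9, -0.54, 0], "delta_rot": [0, 0, 0], "hand": 1}, {"slide": [-0.9, -0.54, 0], "delta_rot": [0, 0, 0], "hand": 1}])

```text
time_s: 1.35
eef_pos: [0.5194, 0.1612, 0.231]
eef_rot: [-0.0, 0.145, 0.989, 0.0]
wrist_force: [0.1, 0.6, -0.1]
opening: 0.996
```

Emit:
drive_tool(deltas=[{"slide": [0, 0, 0], "delta_rot": [0, 0, -0.056], "hand": 1}, {"slide": [0, 0, 0], "delta_rot": [0, 0, -0.056], "hand": 1}, {"slide": [0, 0, 0], "delta_rot": [0, 0, -0.056], "hand": 1}, {"slide": [0, 0, 0], "delta_rot": [0, 0, -0.056], "hand": 1}, {"slide": [0, 0, 0], "delta_rot": [0, 0, -0.056], "hand": 1}])

```text
time_s: 1.98
eef_pos: [0.5184, 0.1626, 0.2308]
eef_rot: [-0.0, -0.292, 0.956, 0.0]
wrist_force: [-0.0, -0.0, 0.5]
opening: 1.001
```

Emit:
drive_tool(deltas=[{"slide": [0, 0, 0], "delta_rot": [0, 0, -0.056], "hand": 1}, {"slide": [0, 0, 0], "delta_rot": [0, 0, -0.056], "hand": 1}, {"slide": [0, 0, 0], "delta_rot": [0, 0, 0], "hand": 1}, {"slide": [0, 0, 0], "delta_rot": [0, 0, 0], "hand": 1}, {"slide": [0, 0, 0], "delta_rot": [0, 0, 0], "hand": 1}])

```text
time_s: 2.6
eef_pos: [0.5187, 0.1627, 0.2312]
eef_rot: [-0.0, -0.452, 0.892, 0.0]
wrist_force: [-0.1, -0.8, 0.0]
opening: 1.0
```

```bash
cat >> h.py <<'E'
from scipy.spatial.transform import Rotation as Ro
def go(target,yaw_y=None):
    """print needed slide (units of 50mm, current tool axes) and turn"""
    o=ctrl.get_obs();w,x,y,z=o["eef_rot"];R=Ro.from_quat([x,y,z,w]).as_matrix()
    print("slide",np.round(R.T@(np.array(target)-o["eef_pos"])/.05,3),"yaw_y deg",np.degrees(np.arctan2(R[1,1],R[0,1])))
    if yaw_y is not None:
        a=np.radians(yaw_y);yv=np.array([np.cos(a),np.sin(a),0]);T=np.c_[np.cross(yv,[0,0,-1]),yv,[0,0,-1]]
        print("rot(units)",np.round(Ro.from_matrix(R.T@T).as_rotvec()/np.pi,4))
E
python3 - <<'E'
from h import *
obs();go((.5797,.0935,.23),143.9)
E
```

```text
time_s 2.6
q [ 0.0854  0.111   1.6862  0.      1.3446 -2.4231]
eef_pos [0.5187 0.1627 0.2312]
eef_rot [-1.000e-04 -4.519e-01  8.921e-01  0.000e+00]
wrist_force [-0.0768 -0.8423  0.0167]
torque [-0.006   0.0242  0.0082]
opening 1.0001
slide [ 0.393 -1.803  0.024] yaw_y deg 143.72914078633295
rot(units) [ 0.     -0.     -0.0009]
```

Emit:
drive_tool(deltas=[{"slide": [0.13, -0.6, 0], "delta_rot": [0, 0, 0], "hand": 1}, {"slide": [0.13, -0.6, 0], "delta_rot": [0, 0, 0], "hand": 1}, {"slide": [0.13, -0.6, 0.4], "delta_rot": [0, 0, 0], "hand": 1}, {"slide": [0, 0, 0.4], "delta_rot": [0, 0, 0], "hand": 1}, {"slide": [0, 0, 0], "delta_rot": [0, 0, 0], "hand": 1}])

```text
time_s: 3.22
eef_pos: [0.5786, 0.0935, 0.1893]
eef_rot: [-0.002, -0.452, 0.892, 0.001]
wrist_force: [-0.6, 0.5, -0.4]
opening: 1.001
```

```bash
python3 - <<'E'
from h import *
d=snap("b");go((.5797,.0935,.125),143.9)
a=cv2.resize(d["scene"]["frame"][130:250,240:370,::-1],None,fx=4.5,fy=4.5,interpolation=cv2.INTER_CUBIC);cv2.imwrite("pics/b1.png",a)
E
```

```text
slide [ 0.011 -0.003  1.334] yaw_y deg 143.81797442036165
rot(units) [-0.      0.     -0.0005]
```

View pics/b1.png

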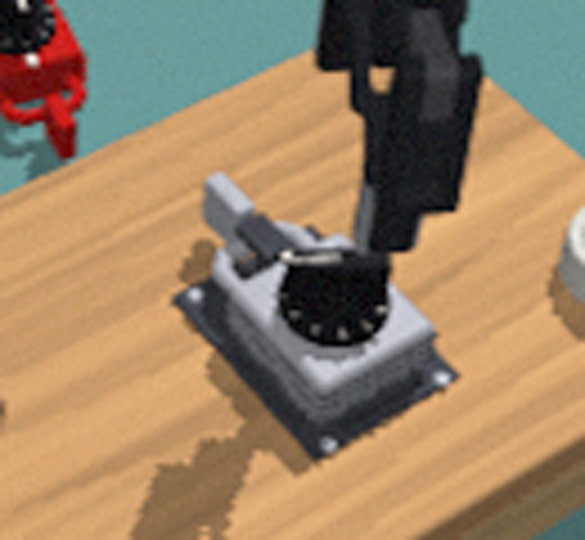

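The gripper is above the dial, with its two fingers nearly in line with the scene camera's view. I'll check the pointer line in the scene view against the prediction.

```bash
python3 - <<'E'
from h import *
c=load("b")["scene"];O=np.array([.5797,.0935]);
a=np.radians(173.87+60);u=np.array([np.cos(a),np.sin(a)])
for r in(.019,0,-.019):
    p=proj(c,[*(O+r*u),.141])[0];print(r,(p-[240,130])*4.5)
f=np.array([np.cos(a-np.pi/2),np.sin(a-np.pi/2)])
e=np.array(ctrl.get_obs()["eef_pos"])
for s in(1,-1):print((proj(c,[*(e[:2]+s*.05*f),e[2]+.013])[0]-[240,130])*4.5)
E
```

```text
0.019 [294.3522886  264.03779177]
0 [342.21833045 261.86934214]
-0.019 [390.00211081 259.7046286 ]
[342.84362041  55.5232896 ]
[388.87953545 252.79470375]
```

The bar prediction (294–390, ~262) agrees with the picture (285–390, ~260). Descending in stages.

Emit:
drive_tool(deltas=[{"slide": [0, 0, 0.4], "delta_rot": [0, 0, 0], "hand": 1}, {"slide": [0, 0, 0.4], "delta_rot": [0, 0, 0], "hand": 1}, {"slide": [0, 0, 0.3], "delta_rot": [0, 0, 0], "hand": 1}, {"slide": [0, 0, 0.2], "delta_rot": [0, 0, 0], "hand": 1}, {"slide": [0, 0, 0], "delta_rot": [0, 0, 0], "hand": 1}])

```text
time_s: 3.95
eef_pos: [0.5796, 0.094, 0.1259]
eef_rot: [-0.0, -0.453, 0.892, 0.0]
wrist_force: [0.3, 0.1, 0.5]
opening: 1.004
```

Emit:
drive_tool(deltas=[{"slide": [0, 0, 0], "delta_rot": [0, 0, 0], "hand": 0}, {"slide": [0, 0, 0], "delta_rot": [0, 0, 0], "hand": 0}, {"slide": [0, 0, 0], "delta_rot": [0, 0, 0], "hand": 0}, {"slide": [0, 0, 0], "delta_rot": [0, 0, 0], "hand": 0}, {"slide": [0, 0, 0], "delta_rot": [0, 0, 0], "hand": 0}])

```text
time_s: 4.58
eef_pos: [0.5798, 0.094, 0.1267]
eef_rot: [0.0, -0.453, 0.892, 0.0]
wrist_force: [-2.4, 1.0, 3.6]
opening: 0.123
```

```bash
python3 - <<'E'
from h import *
d=snap("c");obs();go((.5797,.0935,.125),83.87)
a=cv2.resize(d["scene"]["frame"][130:250,240:370,::-1],None,fx=4.5,fy=4.5,interpolation=cv2.INTER_CUBIC);cv2.imwrite("pics/cc1.png",a)
E
```

```text
time_s 4.675
q [-4.1300e-02  3.2000e-01  1.6614e+00  2.0000e-04  1.1603e+00 -2.5520e+00]
eef_pos [0.5798 0.094  0.1267]
eef_rot [ 0.000e+00 -4.528e-01  8.916e-01  1.000e-04]
wrist_force [-1.9099  0.7399  4.6678]
torque [ 0.1731  0.4783 -0.0121]
opening 0.1169
slide [ 0.009 -0.004  0.034] yaw_y deg 143.84594142588415
rot(units) [1.000e-04 0.000e+00 3.332e-01]
```

View pics/cc1.png

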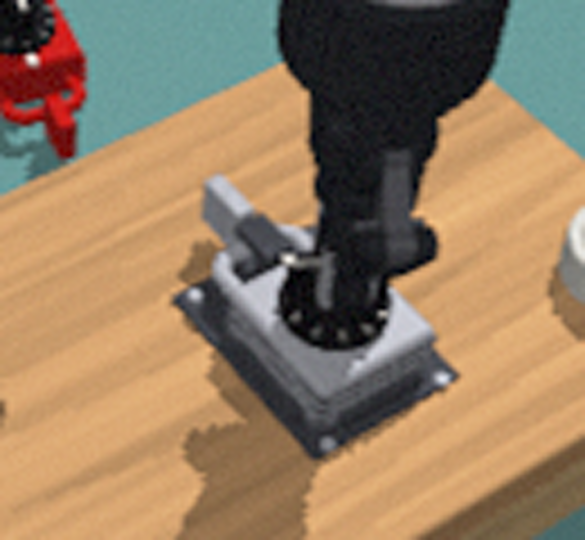

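Gripped: opening 0.117 is about the 12 mm bar, and the pads straddle it in the picture around (335,270). Turning clockwise 60°.

Emit:
drive_tool(deltas=[{"slide": [0, 0, 0], "delta_rot": [0, 0, 0.04], "hand": 0}, {"slide": [0, 0, 0], "delta_rot": [0, 0, 0.04], "hand": 0}, {"slide": [0, 0, 0], "delta_rot": [0, 0, 0.04], "hand": 0}, {"slide": [0, 0, 0], "delta_rot": [0, 0, 0.046], "hand": 0}, {"slide": [0, 0, 0], "delta_rot": [0, 0, 0], "hand": 0}])

```text
time_s: 5.3
eef_pos: [0.5801, 0.0937, 0.1267]
eef_rot: [0.0, -0.208, 0.978, -0.0]
wrist_force: [-1.5, 0.3, 4.6]
opening: 0.121
```

Emit:
drive_tool(deltas=[{"slide": [0, 0, 0], "delta_rot": [0, 0, 0.04], "hand": 0}, {"slide": [0, 0, 0], "delta_rot": [0, 0, 0.04], "hand": 0}, {"slide": [0, 0, 0], "delta_rot": [0, 0, 0.04], "hand": 0}, {"slide": [0, 0, 0], "delta_rot": [0, 0, 0.047], "hand": 0}, {"slide": [0, 0, 0], "delta_rot": [0, 0, 0], "hand": 0}])

```text
time_s: 5.92
eef_pos: [0.5802, 0.0937, 0.1267]
eef_rot: [0.0, 0.052, 0.999, -0.0]
wrist_force: [-1.7, 0.1, 4.9]
opening: 0.119
```

Emit:
drive_tool(deltas=[{"slide": [0, 0, 0], "delta_rot": [0, 0, 0], "hand": 0}, {"slide": [0, 0, 0], "delta_rot": [0, 0, 0], "hand": 0}, {"slide": [0, 0, 0], "delta_rot": [0, 0, 0], "hand": 0}, {"slide": [0, 0, 0], "delta_rot": [0, 0, 0], "hand": 0}, {"slide": [0, 0, 0], "delta_rot": [0, 0, 0], "hand": 0}])

```text
time_s: 6.55
eef_pos: [0.5801, 0.0938, 0.1267]
eef_rot: [0.0, 0.052, 0.999, -0.0]
wrist_force: [-1.4, 0.3, 5.3]
opening: 0.116
```

```bash
python3 - <<'E'
from h import *
d=snap("d");obs();go((.5797,.0935,.125),83.87)
a=cv2.resize(d["scene"]["frame"][130:250,240:370,::-1],None,fx=4.5,fy=4.5,interpolation=cv2.INTER_CUBIC);cv2.imwrite("pics/d1.png",a)
E
```

```text
time_s 6.65
q [-4.1500e-02  3.2020e-01  1.6611e+00 -1.0000e-04  1.1596e+00 -1.5089e+00]
eef_pos [0.5802 0.0938 0.1267]
eef_rot [ 3.000e-04  5.170e-02  9.987e-01 -1.000e-04]
wrist_force [-1.6864  0.2513  4.889 ]
torque [-0.0176  0.3914 -0.063 ]
opening 0.1212
slide [ 0.009 -0.006  0.034] yaw_y deg 84.07706435959037
rot(units) [-0.      0.0002  0.0012]
```

View pics/d1.png

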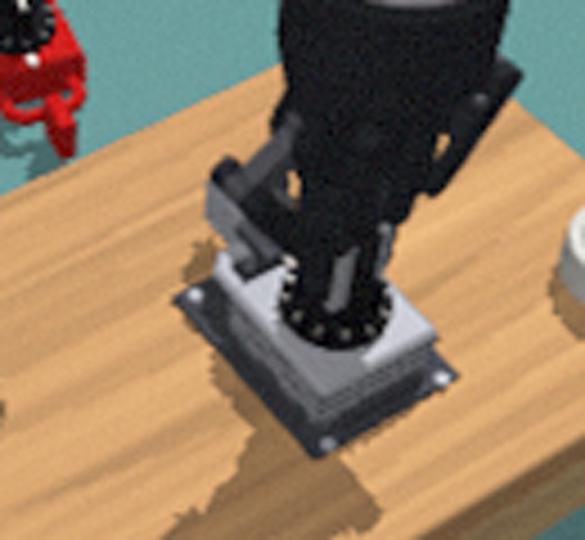

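The gripper has turned with the dial to yaw 84.1°, which is the lock's y axis. I'll release and lift, then look.

Emit:
drive_tool(deltas=[{"slide": [0, 0, 0], "delta_rot": [0, 0, 0], "hand": 1}, {"slide": [0, 0, 0], "delta_rot": [0, 0, 0], "hand": 1}, {"slide": [0, 0, 0], "delta_rot": [0, 0, 0], "hand": 1}, {"slide": [0, 0, 0], "delta_rot": [0, 0, 0], "hand": 1}, {"slide": [0, 0, -0.3], "delta_rot": [0, 0, 0], "hand": 1}])

```text
time_s: 7.28
eef_pos: [0.5788, 0.0938, 0.1405]
eef_rot: [-0.001, 0.053, 0.999, -0.0]
wrist_force: [0.1, -0.2, 0.3]
opening: 0.999
```

Emit:
drive_tool(deltas=[{"slide": [0, 0, -0.8], "delta_rot": [0, 0, 0], "hand": 1}, {"slide": [0, 0, -0.8], "delta_rot": [0, 0, 0], "hand": 1}, {"slide": [1, 0, 0], "delta_rot": [0, 0, 0], "hand": 1}, {"slide": [1, 0, 0], "delta_rot": [0, 0, 0], "hand": 1}, {"slide": [1, 0, 0], "delta_rot": [0, 0, 0], "hand": 1}])

```text
time_s: 7.9
eef_pos: [0.4296, 0.1099, 0.2224]
eef_rot: [0.001, 0.053, 0.999, 0.0]
wrist_force: [-0.3, 0.0, 0.3]
opening: 1.002
```

```bash
python3 - <<'E'
from h import *
d=snap("e");obs();go((.5797,.0935,.125),83.87)
a=cv2.resize(d["scene"]["frame"][130:250,240:370,::-1],None,fx=4,fy=4,interpolation=cv2.INTER_CUBIC)
b=cv2.resize(d["top"]["frame"][110:195,190:265,::-1],None,fx=4,fy=4.,interpolation=cv2.INTER_CUBIC)
A=np.zeros((480,820,3),np.uint8);A[:,:520]=a;A[:340,520:820]=b;cv2.imwrite("pics/e1.png",A[:,:800])
E
```

```text
time_s 8.0
q [-1.7000e-02 -1.2160e-01  1.9380e+00  2.0000e-04  1.3269e+00 -1.4830e+00]
eef_pos [0.4265 0.1106 0.2214]
eef_rot [-8.000e-04  5.240e-02  9.986e-01  1.000e-04]
wrist_force [ 0.2795 -0.5495 -0.673 ]
torque [-0.0099  0.034   0.0138]
opening 1.0005
slide [-3.086 -0.02   1.924] yaw_y deg 83.98983190249336
rot(units) [ 0.     -0.0005  0.0007]
```

View pics/e1.png

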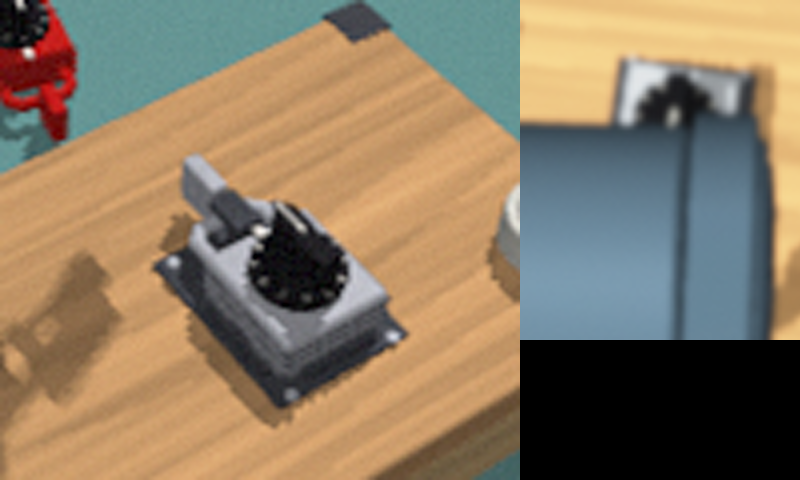

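The scene crop shows the white line at about (275,205)–(305,235), pointing to the lug and the rib at (260,230). I'll compare that numerically with 0 and ±30°.

```bash
python3 - <<'E'
from h import *
c=load("e")["scene"];O=np.array([.5797,.0935])
for th in(-30,0,30):
    a=np.radians(173.87+th);u=np.array([np.cos(a),np.sin(a)])
    print(th,[(np.round((proj(c,[*(O+r*u),.141])[0]-[240,130])*4)) for r in(.019,.0,-.019)])
a=np.radians(173.87);u=np.array([np.cos(a),np.sin(a)]);v=np.array([-u[1],u[0]])
for r in(.058,.084):
  for s in(-.005,.005):print("lug top",r,s,np.round((proj(c,[*(O+r*u+s*v),.115])[0]-[240,130])*4))
L=O+u*.073;print("lug target",L);go((*L,.18),83.87);go((*L,.09))
E
```

```text
-30 [array([297., 201.]), array([304., 233.]), array([311., 266.])]
0 [array([277., 206.]), array([304., 233.]), array([332., 260.])]
30 [array([264., 218.]), array([304., 233.]), array([345., 248.])]
lug top 0.058 -0.005 [229. 186.]
lug top 0.058 0.005 [212. 195.]
lug top 0.084 -0.005 [196. 153.]
lug top 0.084 0.005 [180. 161.]
lug target [0.5071174  0.10129528]
slide [-1.624 -0.016  0.826] yaw_y deg 83.98983190249336
rot(units) [ 0.     -0.0005  0.0007]
slide [-1.627 -0.017  2.626] yaw_y deg 83.98983190249336
```

The dial is at 0: predicted (277,206)→(304,233), seen (275,205)→(305,235). The lug top corners match too. Moving to the lug.

Emit:
drive_tool(deltas=[{"slide": [-0.8, 0, 0], "delta_rot": [0, 0, 0], "hand": 1}, {"slide": [-0.82, -0.017, 0], "delta_rot": [0, 0, 0], "hand": 1}, {"slide": [0, 0, 0.8], "delta_rot": [0, 0, 0], "hand": 1}, {"slide": [0, 0, 0.8], "delta_rot": [0, 0, 0], "hand": 1}, {"slide": [0, 0, 0], "delta_rot": [0, 0, 0], "hand": 1}])

```text
time_s: 8.62
eef_pos: [0.5095, 0.1002, 0.1391]
eef_rot: [-0.003, 0.053, 0.999, -0.0]
wrist_force: [-0.2, 0.0, 0.1]
opening: 0.998
```

Emit:
drive_tool(deltas=[{"slide": [0, 0, 0.4], "delta_rot": [0, 0, 0], "hand": 0.6}, {"slide": [0, 0, 0.4], "delta_rot": [0, 0, 0], "hand": 0.6}, {"slide": [0, 0, 0.16], "delta_rot": [0, 0, 0], "hand": 0.6}, {"slide": [0, 0, 0], "delta_rot": [0, 0, 0], "hand": 0.6}, {"slide": [0, 0, 0], "delta_rot": [0, 0, 0], "hand": 0.6}])

```text
time_s: 9.25
eef_pos: [0.5122, 0.1003, 0.0947]
eef_rot: [0.001, 0.053, 0.999, 0.0]
wrist_force: [-0.2, 0.5, -0.1]
opening: 0.599
```

```bash
python3 - <<'E'
from h import *
d=snap("f");obs();go((.5071,.1013,.091),83.87)
a=cv2.resize(d["scene"]["frame"][130:250,240:370,::-1],None,fx=4.5,fy=4.5,interpolation=cv2.INTER_CUBIC);cv2.imwrite("pics/f1.png",a)
E
```

```text
time_s 9.35
q [-0.0343  0.2325  1.8502 -0.      1.0571 -1.4987]
eef_pos [0.5119 0.1003 0.0944]
eef_rot [9.000e-04 5.320e-02 9.986e-01 0.000e+00]
wrist_force [ 0.1629  0.2532 -0.3782]
torque [-0.0075 -0.0169 -0.0219]
opening 0.6023
slide [0.098 0.01  0.067] yaw_y deg 83.90310130699685
rot(units) [0.     0.0006 0.0002]
```

View pics/f1.png

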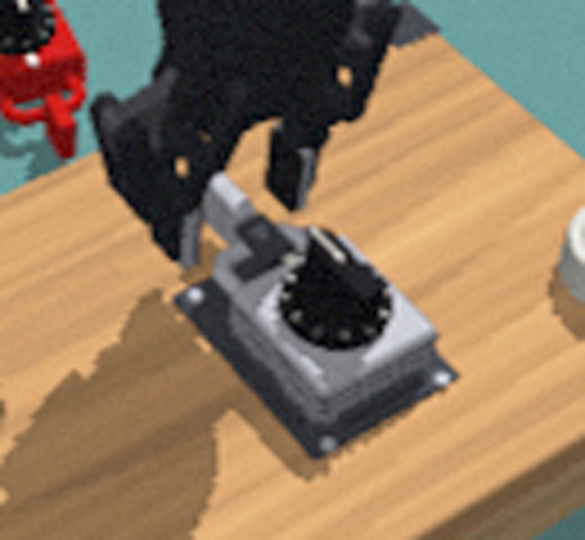

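The fingers straddle the lug, with pads at (190,240) and (290,190) and the lug at (225,200) between them. A small shift, then close.

Emit:
drive_tool(deltas=[{"slide": [0.13, 0.01, 0.06], "delta_rot": [0, 0, 0], "hand": 0.6}, {"slide": [0, 0, 0], "delta_rot": [0, 0, 0], "hand": 0}, {"slide": [0, 0, 0], "delta_rot": [0, 0, 0], "hand": 0}, {"slide": [0, 0, 0], "delta_rot": [0, 0, 0], "hand": 0}, {"slide": [0, 0, 0], "delta_rot": [0, 0, 0], "hand": 0}])

```text
time_s: 9.98
eef_pos: [0.5048, 0.1016, 0.0904]
eef_rot: [-0.0, 0.053, 0.999, 0.0]
wrist_force: [-1.7, 0.9, 2.0]
opening: 0.106
```

Emit:
drive_tool(deltas=[{"slide": [0.04, 0, 0], "delta_rot": [0, 0, 0], "hand": 0}, {"slide": [0.06, 0, 0], "delta_rot": [0, 0, 0], "hand": 0}, {"slide": [0.06, 0, 0], "delta_rot": [0, 0, 0], "hand": 0}, {"slide": [0.06, 0, 0], "delta_rot": [0, 0, 0], "hand": 0}, {"slide": [0, 0, 0], "delta_rot": [0, 0, 0], "hand": 0}])

```text
time_s: 10.6
eef_pos: [0.4934, 0.1027, 0.0904]
eef_rot: [-0.0, 0.053, 0.999, -0.0]
wrist_force: [-0.1, -0.8, 2.6]
opening: 0.103
```

Emit:
drive_tool(deltas=[{"slide": [0.06, 0, 0], "delta_rot": [0, 0, 0], "hand": 0}, {"slide": [0.06, 0, 0], "delta_rot": [0, 0, 0], "hand": 0}, {"slide": [0.06, 0, 0], "delta_rot": [0, 0, 0], "hand": 0}, {"slide": [0.04, 0, 0], "delta_rot": [0, 0, 0], "hand": 0}, {"slide": [0, 0, 0], "delta_rot": [0, 0, 0], "hand": 0}])

```text
time_s: 11.22
eef_pos: [0.4825, 0.1039, 0.0903]
eef_rot: [-0.0, 0.053, 0.999, -0.0]
wrist_force: [0.2, -0.6, 3.5]
opening: 0.105
```

Emit:
drive_tool(deltas=[{"slide": [0.03, 0, 0], "delta_rot": [0, 0, 0], "hand": 0}, {"slide": [0, 0, 0], "delta_rot": [0, 0, 0], "hand": 0}, {"slide": [0, 0, 0], "delta_rot": [0, 0, 0], "hand": 0}, {"slide": [0, 0, 0], "delta_rot": [0, 0, 0], "hand": 0}, {"slide": [0, 0, 0], "delta_rot": [0, 0, 0], "hand": 0}])

```text
time_s: 11.85
eef_pos: [0.4813, 0.104, 0.0903]
eef_rot: [-0.0, 0.053, 0.999, -0.0]
wrist_force: [0.3, -1.8, 2.5]
opening: 0.102
```

```bash
python3 - <<'E'
from h import *
d=snap("g");obs()
a=cv2.resize(d["scene"]["frame"][130:250,240:370,::-1],None,fx=4.5,fy=4.5,interpolation=cv2.INTER_CUBIC);cv2.imwrite("pics/g1.png",a)
E
```

```text
time_s 11.95
q [-0.0288  0.1805  1.9238 -0.      1.0374 -1.4931]
eef_pos [0.4813 0.104  0.0903]
eef_rot [-1.000e-04  5.320e-02  9.986e-01 -0.000e+00]
wrist_force [-0.8991 -1.7281  3.854 ]
torque [-0.1904 -0.1742 -0.0475]
opening 0.1041
```

View pics/g1.png

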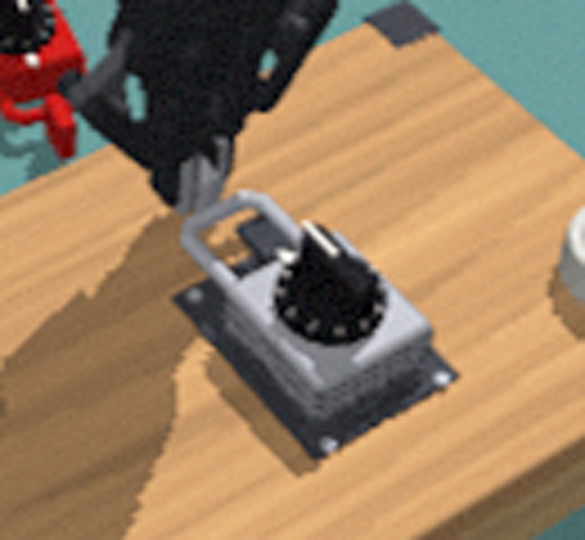

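The shackle is well out, with the bow at (230,205) clear of the hook. There is no stop force yet, so I'll pull until it is felt.

Emit:
drive_tool(deltas=[{"slide": [0.03, 0, 0], "delta_rot": [0, 0, 0], "hand": 0}, {"slide": [0, 0, 0], "delta_rot": [0, 0, 0], "hand": 0}, {"slide": [0, 0, 0], "delta_rot": [0, 0, 0], "hand": 0}, {"slide": [0, 0, 0], "delta_rot": [0, 0, 0], "hand": 0}, {"slide": [0, 0, 0], "delta_rot": [0, 0, 0], "hand": 0}])

```text
time_s: 12.58
eef_pos: [0.48, 0.1041, 0.0903]
eef_rot: [0.0, 0.053, 0.999, 0.0]
wrist_force: [3.1, -1.0, 1.7]
opening: 0.104
```

Emit:
drive_tool(deltas=[{"slide": [0.02, 0, 0], "delta_rot": [0, 0, 0], "hand": 0}, {"slide": [0, 0, 0], "delta_rot": [0, 0, 0], "hand": 0}, {"slide": [0, 0, 0], "delta_rot": [0, 0, 0], "hand": 0}, {"slide": [0, 0, 0], "delta_rot": [0, 0, 0], "hand": 0}, {"slide": [0, 0, 0], "delta_rot": [0, 0, 0], "hand": 0}])

```text
time_s: 13.2
eef_pos: [0.4799, 0.1042, 0.0905]
eef_rot: [0.001, 0.053, 0.999, 0.0]
wrist_force: [6.6, -0.4, -1.4]
opening: 0.106
```

Stop reached: force is up and the position no longer moves. Releasing and rising.

Emit:
drive_tool(deltas=[{"slide": [0, 0, 0], "delta_rot": [0, 0, 0], "hand": 1}, {"slide": [0, 0, 0], "delta_rot": [0, 0, 0], "hand": 1}, {"slide": [0, 0, 0], "delta_rot": [0, 0, 0], "hand": 1}, {"slide": [0, 0, 0], "delta_rot": [0, 0, 0], "hand": 1}, {"slide": [0, 0, -0.6], "delta_rot": [0, 0, 0], "hand": 1}])

```text
time_s: 13.82
eef_pos: [0.4767, 0.1043, 0.1185]
eef_rot: [-0.003, 0.053, 0.999, -0.0]
wrist_force: [0.5, -0.3, -0.2]
opening: 1.0
```

Emit:
drive_tool(deltas=[{"slide": [0, 0, -1], "delta_rot": [0, 0, 0], "hand": 1}, {"slide": [0, 0, -1], "delta_rot": [0, 0, 0], "hand": 1}, {"slide": [0.5, 0, 0], "delta_rot": [0, 0, 0], "hand": 1}, {"slide": [0.5, 0, 0], "delta_rot": [0, 0, 0], "hand": 1}, {"slide": [0, 0, 0], "delta_rot": [0, 0, 0], "hand": 1}])

```text
time_s: 14.45
eef_pos: [0.4281, 0.1099, 0.2203]
eef_rot: [0.0, 0.053, 0.999, 0.0]
wrist_force: [0.1, -0.2, 0.7]
opening: 0.999
```

```bash
python3 - <<'E'
from h import *
d=snap("i");obs()
a=cv2.resize(d["scene"]["frame"][130:250,240:370,::-1],None,fx=4,fy=4,interpolation=cv2.INTER_CUBIC);cv2.imwrite("pics/i1.png",a)
c=d["scene"];u=np.array([-.9943,.1068])
for O in ([.5797,.0935],[.5777,.0937]):
    print([(np.round((proj(c,[*(np.array(O)+r*u),z])[0]-[240,130])*4)) for r,z in((.019,.141),(.0,.141),(-.019,.141),(.08,.115),(.106,.115))])
go((.578,.0937,.18),83.87)
E
```

```text
time_s 14.55
q [-0.0192 -0.1156  1.9346 -0.      1.3216 -1.4836]
eef_pos [0.4297 0.1095 0.2205]
eef_rot [5.000e-04 5.320e-02 9.986e-01 0.000e+00]
wrist_force [-0.7776  0.0348 -0.8586]
torque [-0.022 -0.005  0.018]
opening 1.0
[array([277., 206.]), array([304., 233.]), array([332., 260.]), array([193., 162.]), array([162., 130.])]
[array([275., 203.]), array([301., 230.]), array([329., 258.]), array([191., 160.]), array([159., 128.])]
slide [-2.982 -0.     0.814] yaw_y deg 83.90283869425757
rot(units) [0.     0.0003 0.0002]
```

View pics/i1.png

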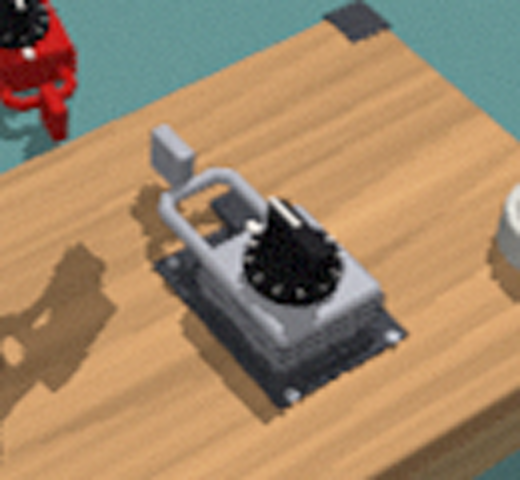

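The shackle is fully out, with the lug end at (160,128) as predicted. The pointer is still at the rib, and the lock has shifted 2 mm. Now gripping the dial bar.

Emit:
drive_tool(deltas=[{"slide": [-1, 0, 0], "delta_rot": [0, 0, 0], "hand": 1}, {"slide": [-1, 0, 0], "delta_rot": [0, 0, 0], "hand": 1}, {"slide": [-0.98, 0, 0], "delta_rot": [0, 0, 0], "hand": 1}, {"slide": [0, 0, 0.5], "delta_rot": [0, 0, 0], "hand": 1}, {"slide": [0, 0, 0.3], "delta_rot": [0, 0, 0], "hand": 1}])

```text
time_s: 15.18
eef_pos: [0.5774, 0.0934, 0.178]
eef_rot: [-0.001, 0.053, 0.999, -0.0]
wrist_force: [0.4, -0.2, -0.1]
opening: 1.004
```

Emit:
drive_tool(deltas=[{"slide": [0, 0, 0.5], "delta_rot": [0, 0, 0], "hand": 1}, {"slide": [0, 0, 0.4], "delta_rot": [0, 0, 0], "hand": 1}, {"slide": [0, 0, 0.18], "delta_rot": [0, 0, 0], "hand": 1}, {"slide": [0, 0, 0], "delta_rot": [0, 0, 0], "hand": 1}, {"slide": [0, 0, 0], "delta_rot": [0, 0, 0], "hand": 1}])

```text
time_s: 15.8
eef_pos: [0.578, 0.0938, 0.1273]
eef_rot: [0.001, 0.053, 0.999, 0.0]
wrist_force: [0.7, -0.5, 0.3]
opening: 1.002
```

```bash
python3 - <<'E'
from h import *
go((.578,.0937,.124),83.87);obs()
E
```

```text
slide [ 0.    -0.001  0.066] yaw_y deg 83.90417988611193
rot(units) [0.     0.0005 0.0002]
time_s 15.8
q [-0.0418  0.3146  1.6672  0.      1.1582 -1.5062]
eef_pos [0.578  0.0938 0.1273]
eef_rot [8.000e-04 5.320e-02 9.986e-01 0.000e+00]
wrist_force [ 0.7484 -0.5375  0.2898]
torque [ 0.0524 -0.0407 -0.0106]
opening 1.0017
```

Emit:
drive_tool(deltas=[{"slide": [0, 0, 0.03], "delta_rot": [0, 0, 0], "hand": 0}, {"slide": [0, 0, 0], "delta_rot": [0, 0, 0], "hand": 0}, {"slide": [0, 0, 0], "delta_rot": [0, 0, 0], "hand": 0}, {"slide": [0, 0, 0], "delta_rot": [0, 0, 0], "hand": 0}, {"slide": [0, 0, 0], "delta_rot": [0, 0, 0], "hand": 0}])

```text
time_s: 16.42
eef_pos: [0.5775, 0.0938, 0.1251]
eef_rot: [0.0, 0.053, 0.999, 0.0]
wrist_force: [-0.4, 0.5, 1.0]
opening: 0.123
```

Emit:
drive_tool(deltas=[{"slide": [-0.015, 0, 0], "delta_rot": [0, 0, 0], "hand": 0}, {"slide": [0, 0, -0.04], "delta_rot": [0, 0, 0], "hand": 0}, {"slide": [0, 0, -0.08], "delta_rot": [0, 0, 0], "hand": 0}, {"slide": [0, 0, -0.1], "delta_rot": [0, 0, 0], "hand": 0}, {"slide": [0, 0, 0], "delta_rot": [0, 0, 0], "hand": 0}])

```text
time_s: 17.05
eef_pos: [0.5785, 0.0936, 0.1363]
eef_rot: [0.001, 0.053, 0.999, -0.0]
wrist_force: [0.1, 0.3, -3.9]
opening: 0.12
```

```bash
python3 - <<'E'
from h import *
d=snap("j");obs()
a=cv2.resize(d["scene"]["frame"][120:250,240:370,::-1],None,fx=4,fy=4,interpolation=cv2.INTER_CUBIC);cv2.imwrite("pics/j1.png",a)
E
```

```text
time_s 17.15
q [-0.0419  0.3048  1.6605  0.      1.1761 -1.5063]
eef_pos [0.5781 0.0937 0.1358]
eef_rot [1.000e-04 5.320e-02 9.986e-01 0.000e+00]
wrist_force [ 0.5345 -0.9825 -2.7244]
torque [ 0.0254 -0.0408  0.0343]
opening 0.1195
```

View pics/j1.png

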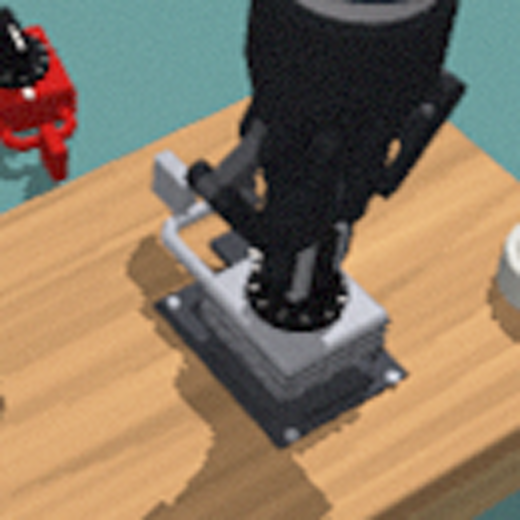

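The lock is rising level: its weight is about 3–4 N and a gap shows to the plate at (230,330). Lifting on.

Emit:
drive_tool(deltas=[{"slide": [0, 0, -0.15], "delta_rot": [0, 0, 0], "hand": 0}, {"slide": [0, 0, -0.25], "delta_rot": [0, 0, 0], "hand": 0}, {"slide": [0, 0, -0.3], "delta_rot": [0, 0, 0], "hand": 0}, {"slide": [0, 0, -0.3], "delta_rot": [0, 0, 0], "hand": 0}, {"slide": [0, 0, -0.3], "delta_rot": [0, 0, 0], "hand": 0}])

```text
time_s: 17.77
eef_pos: [0.5783, 0.0937, 0.2023]
eef_rot: [0.0, 0.053, 0.999, 0.0]
wrist_force: [0.8, -0.3, -3.1]
opening: 0.125
```

Emit:
drive_tool(deltas=[{"slide": [0, 0, -0.4], "delta_rot": [0, 0, 0], "hand": 0}, {"slide": [0, 0, -0.4], "delta_rot": [0, 0, 0], "hand": 0}, {"slide": [0, 0, -0.4], "delta_rot": [0, 0, 0], "hand": 0}, {"slide": [0, 0, -0.3], "delta_rot": [0, 0, 0], "hand": 0}, {"slide": [0, 0, -0.15], "delta_rot": [0, 0, 0], "hand": 0}])

```text
time_s: 18.4
eef_pos: [0.5784, 0.0937, 0.2846]
eef_rot: [0.001, 0.053, 0.999, 0.0]
wrist_force: [-0.1, -0.2, -3.5]
opening: 0.123
```

Emit:
drive_tool(deltas=[{"slide": [0, 0, 0], "delta_rot": [0, 0, 0], "hand": 0}, {"slide": [0, 0, 0], "delta_rot": [0, 0, 0], "hand": 0}, {"slide": [0, 0, 0], "delta_rot": [0, 0, 0], "hand": 0}, {"slide": [0, 0, 0], "delta_rot": [0, 0, 0], "hand": 0}, {"slide": [0, 0, 0], "delta_rot": [0, 0, 0], "hand": 0}])

```text
time_s: 19.02
eef_pos: [0.578, 0.0936, 0.2831]
eef_rot: [-0.0, 0.053, 0.999, -0.0]
wrist_force: [-0.2, -0.0, -3.7]
opening: 0.125
```

```bash
python3 - <<'E'
from h import *
d=snap("k");obs()
cv2.imwrite("pics/k1.png",cv2.resize(d["scene"]["frame"][40:250,190:450,::-1],None,fx=2.8,fy=2.8,interpolation=cv2.INTER_CUBIC))
c=d["top"];s=512/800;f=c["frame"];cv2.imwrite("pics/k2.png",cv2.resize(f[80:240,130:330,::-1],None,fx=3,fy=3))
E
```

```text
time_s 19.125
q [-0.0419  0.1656  1.5191  0.      1.4569 -1.5063]
eef_pos [0.5781 0.0937 0.2832]
eef_rot [-0.      0.0532  0.9986  0.    ]
wrist_force [-0.0916 -0.1678 -3.4974]
torque [-0.0195 -0.056   0.033 ]
opening 0.1199
```

View pics/k1.png

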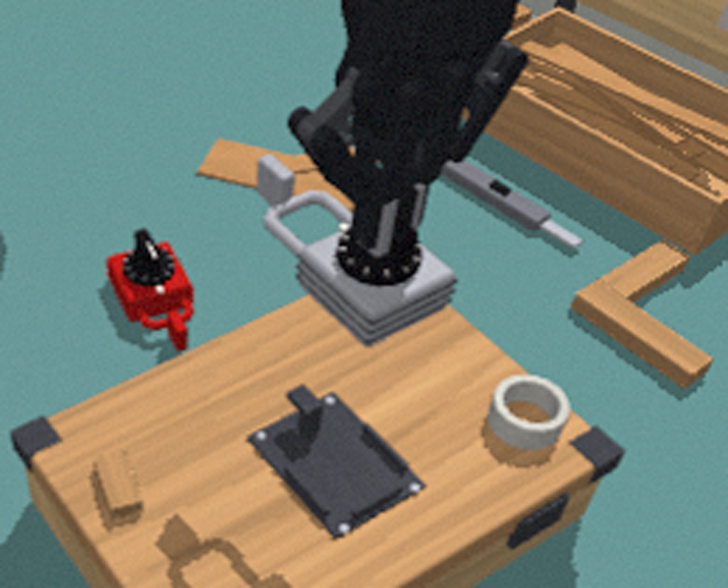

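View pics/k2.png

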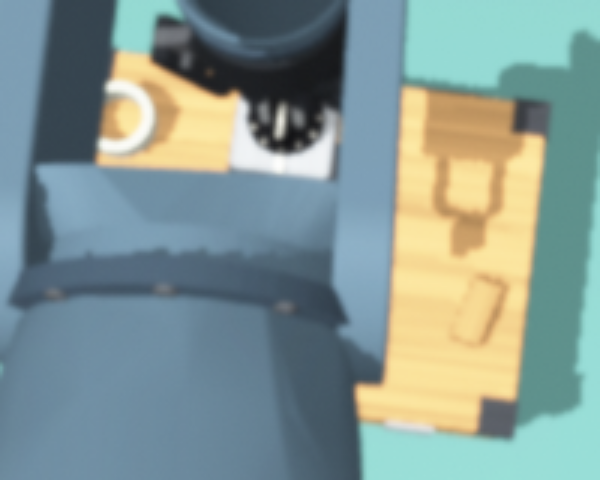

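The lock hangs level about 158 mm above the plate, with the shackle out. The tape (525,420) and wedge (118,490) are where they were. Handing in.

```bash
python3 - <<'E'
from h import *
print(np.abs(ctrl.get_obs()["dq"]).max()); print(ctrl.hand_in())
E
```

```text
0.0014413403537014767
the job is handed in; nothing more can be done
None
```

The lock is open, off the hasp and held in the gripper, and I've handed the job in. It reports no verdict, so this rests on my own checks.

- **Dial:** I turned it clockwise two clicks, from about 60° off to the index rib. The scene image matched the predicted line for 0 to within a few pixels, both then and after the shackle was pulled.
- **Shackle:** I pulled it by the lug until it stopped moving and the force rose to about 7 N, with the lock still on the hasp. The lug sat where a full 22 mm of travel should put it.
- **Lift:** I lifted the lock by the dial bar. My last check, just before handing in, had it level, at rest and about 158 mm above the hasp plate. The wrist carried about 3.5 N and the shackle was still out.
- **Bystanders:** the tape roll and the wedge look unmoved in the last pictures, but I judged that by eye.
- **Time and mismatches:** the job took about 19 s of the 67 s allowed. The only differences I saw were 1 to 2 mm in position, within the camera calibration. There was also about 5 N of upward force on the first dial grip, well under the limits.

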